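# Hold a spring clip open around the bare recipe card

### The job

Three recipe cards stand in wooden blocks on the worktop board; two of them already carry a spring clip on their left-hand upright edge and one is bare. Take the spare clip from the chopping board on the hob by its handles, squeeze it wide open and bring its gaping jaws around the left-hand upright edge of the bare card, so that the edge stands between the jaws and touches neither of them and I can slip a note in. Finish while holding it there, squeezed wide open and still: do not let it go, do not shift the card blocks, and leave the lemon, garlic, tin and mug where they are.

Things in the scene. Friction and masses are not known exactly. Their poses are not given: they have to be found in the camera images.
- clip_grip (a point): the spare clip, grey, 24 mm high, lying on its side on the 21 mm thick board on the hob (hob and worktop: z = 0). Point: middle between its two flat handles, half-way up. x axis points along the clip to the jaws, z up; the frame turns with the +y half. From here the pivot is 36 mm ahead, jaw tips 82 mm ahead, handle ends 14 mm behind. Shut, 40 mm over the handles here, 47 mm at their ends
- clip_jaw (a joint): opening of the spare clip: 0 shut, 0.5 rad fully squeezed (hard stop): handles then parallel, 21 mm over their outer faces, jaw tips 22 mm apart, and the middle line turned -0.25 rad about z from clip_grip's x axis. Squeezing force on the handles about 6 N at the start, 13 N fully open; clip about 60 g
- clip_tip_a (a point): inner face of the jaw tip on the clip's +y half, half-way up its 24 mm width; along the clip 80 mm ahead of clip_grip when shut, 78 mm ahead when fully squeezed; the tooth reaches 2.5 mm beyond this point; behind the teeth lies a hollow 13 mm wide (clip shut), 35 mm deep
- clip_tip_b (a point): inner face of the jaw tip on the clip's -y half, which moves with joint clip_jaw
- holder_a: a recipe card with a clip already on its left edge. Loose wooden block 36x90x22 mm, 0.5 kg, on a 21 mm board on the worktop; card 100 mm wide, 3 mm thick, from 22 to 96 mm up. Origin under the block's centre; x = card normal (print faces -x, the robot), y along the card to its left edge as the robot sees it. Its clip is like the spare one, 47 to 71 mm up, reaching 84 mm out from the edge
- holder_b: a second recipe card like holder_a, also carrying a clip on its left edge; the three stand one behind the other about 80 mm apart, in any order
- holder_c: the bare recipe card: same block and card as holder_a, but without a clip; axes and origin as for holder_a
- holder_c_edge (a point): the middle of the bare card's left-hand upright edge, 59 mm above its block's underside (the card reaches 37 mm above and below it); axes as for holder_c: y points out of the card, x across its 3 mm thickness
- lemon: bystander: lemon on the chopping board on the hob, 78 x 55 x 56 mm, origin under its centre
- garlic: bystander: garlic bulb on the same board, 60 mm, origin under its centre
- tin: bystander: low round tin on the hob, 86 mm wide, 40 mm high, origin under its centre
- mug: bystander: mug on the hob, 101 mm high, origin under its centre

How it is judged:
By the outcome, as a careful person would: the job done as asked, in the order asked, and still so for the second after the job is handed in, while the arm keeps its last pose, push and grip.
It also fails if it takes over 40 s, if anything falls off the work surface, if the arm or the gripper's body presses on something with over 40 N, if the wrist force passes 120 N, or if a joint passes its speed limit or range.

### The arm

A 6-joint arm with a two-finger parallel gripper is mounted at the origin on a cart in front of the work surface, level with it; the furniture and walls round the work are solid. World frame = base frame: x ahead of the robot, y to its left, z up, the work surface at z = 0. Lengths are in m, angles in rad, forces in N, time in s.
With the tool pointing down it reaches from about 0.325 to 0.9 m from the base axis. Payload 6.1 kg.
Tool frame: the origin (TCP) lies midway between the tips of the shut fingers; the grasp point (between the pads) lies 19 mm behind it (r.pinch_z is the distance from the TCP to the grasp point, in m); z points along the fingers, y is the direction in which the jaws open and shut (so a half turn about z gives the same grasp; the last joint's range is limited). The gripper opens to 87 mm and grips with 3 to 60 N. Pads are 19 mm wide; open, the fingers measure 117 mm over their backs; the gripper's body (75 mm by 190 mm) begins 51 mm behind the grasp point.
Start: joints at [1.114, 0.22, 1.526, -0, 1.395, -0.126], TCP at [0.203, 0.591, 0.223] pointing down, gripper open.
Joint ranges: [-2.98, 2.98], [-0.91, 2.08], [0.09, 2.57], [-1.24, 4.39], [0.2, 2.65], [-2.68, 2.68]. Speed limits (rad/s): [2.57, 2.57, 3.01, 3.14, 3.14, 3.14].

### API

Orientations are given as a unit quaternion [w, x, y, z].
In Python, from plant import r gives the robot as it stands.
- The arm moves only by the tool servo_tool, never from a script. Its argument "targets" is a list of rows, each an object of numbers: "fingers": the closure in counts, from 0 (fully open) to 255 (shut); "tx", "ty", "tz": the shift along the tool's x, y, z in cm; "yaw": the turn about the tool's z in degrees. In form: [{"fingers": .., "tx": .., "ty": .., "tz": .., "yaw": ..}, ...]. A call has exactly 8 rows; each row is the pose to reach, as a shift and turn from the pose measured when the call began, along the tool's axes at that moment; what a row does not reach only later rows make up. A row lasts 1/8 s, in which the tool goes at most 62.5 mm and 10.7 degrees, less where a joint would pass 70% of its speed; a pose out of reach is approached as far as the arm can. A call with a gripper value outside its range is refused whole. The fingers move at their own pace and stop on an object; the grip force is fixed at half the most. Time passes only in rows, so rows that repeat a pose let the fingers close, or fill a call up. It gives the time, the measured TCP pose, the force and the opening at its end, in the units of the state.
- r.get_obs(): the state, without advancing time (a new reading comes with each control period).
- r.snapshot(name): name is "side" or "top"; returns a dict with "pixels" (420x560x3 uint8, blue, green, red), "z_map" (420x560 float32, m along the optical axis (not along the pixel's ray), 0 where there is no reading), "intrinsics" (3x3 intrinsics, pixels), "D" ([k1, k2, p1, p2, k3] as OpenCV has them; the pictures are not rectified), "position" and "orientation" of the camera in the world. Camera axes: x right, y up, looking along -z (the intrinsics and any distortion apply to the point x, -y, -z); pixel columns grow to the right and rows downward; lengths in m; the calibration is good to about 2 mm. A picture is of the moment at which its call begins.
- r.job_done(): hands the job in, once; it reports no verdict.
The state is a dict: "time": time; "q": joint angles; "joint_velocities": joint speeds; "tau": joint torques, N m; "position": TCP position; "ee_rot": TCP orientation; "ft_force": force on the tool from outside, world axes, zero at the start; "torque": the same for the moment, N m; "finger_gap": opening from 0.0 (shut) to 1.0 (fully open).
Only numpy, scipy, OpenCV 4.12 (cv2) and the standard library are available. Lean on these libraries where they do the work, as an engineer would, in place of code of your own. Each camera call takes 0.05 s, during which the arm holds its last target. There are 200 camera calls.

## Working session

There is one attempt and no reset: what is moved stays moved. The work goes in short steps, Python scripts to look and compute and a tool call to move; the robot and the scene stay as the last step left them, time stands still between calls to the robot, and variables do not carry over. Pictures are saved under pics/ and viewed, on a budget of 10 in all, crops included, one or two more only if the job needs it, and the job is handed in when it is done.

Besides the shell and the picture viewer there is one more tool, called after ">>>" by a JSON object that holds its "name" and its "arguments". servo_tool: Moves the arm, as the interface text tells. Its arguments: {"type":"object","properties":{"targets":{"type":"array","items":{"type":"object","properties":{"fingers":{"type":"number"},"tx":{"type":"number"},"ty":{"type":"number"},"tz":{"type":"number"},"yaw":{"type":"number"}}}}},"required":["targets"]}

```bash
ls; mkdir -p pics
cat > h.py <<'E'
import numpy as np,cv2
from scipy.spatial.transform import Rotation as R
from plant import r
def cam(n):
    s=r.snapshot(n);q=s["orientation"];s["R"]=R.from_quat([q[1],q[2],q[3],q[0]]).as_matrix();return s
def rays(s,uv):
    p=cv2.undistortPoints(np.float32(uv).reshape(-1,1,2),np.array(s["intrinsics"],float),np.array(s["D"],float)).reshape(-1,2)
    return np.c_[p[:,0],-p[:,1],-np.ones(len(p))]@s["R"].T
def onplane(s,uv,z):
    d=rays(s,uv);c=np.array(s["position"]);return c+d*((z-c[2])/d[:,2])[:,None]
def cloud(s):
    h,w=s["z_map"].shape;g=np.stack(np.meshgrid(np.arange(w),np.arange(h)),-1).reshape(-1,2)
    P=np.array(s["position"])+rays(s,g)*s["z_map"].reshape(-1,1);P[s["z_map"].ravel()==0]=np.nan
    return P.reshape(h,w,3)
def proj(s,P):
    c=(np.atleast_2d(P)-s["position"])@s["R"];c=c*[1,-1,-1]
    return cv2.projectPoints(c,np.zeros(3),np.zeros(3),np.array(s["intrinsics"],float),np.array(s["D"],float))[0].reshape(-1,2)
def save(s,f,box=None,k=1):
    im=s["pixels"]
    if box: a,b,c,d=box; im=im[b:d,a:c]
    cv2.imwrite("pics/"+f,cv2.resize(im,None,fx=k,fy=k,interpolation=cv2.INTER_CUBIC))
E
python3 - <<'E'
from h import *
a=cam("top");b=cam("side")
for s in(a,b):print(s["position"],s["R"].round(3).tolist(),s["intrinsics"])
np.savez("t.npz",**{k:np.array(v) for k,v in a.items()});np.savez("s.npz",**{k:np.array(v) for k,v in b.items()})
save(a,"top.png");save(b,"side.png");print(r.get_obs(),r.pinch_z)
E
```

```text
pics
[0.34472908 0.05922517 1.3360113 ] [[0.022, 0.985, -0.17], [-1.0, 0.025, 0.014], [0.018, 0.169, 0.985]] [[426.52783475   0.         274.06623087]
 [  0.         426.52783475 211.63059624]
 [  0.           0.           1.        ]]
[ 0.08394133 -0.94694004  0.53597219] [[0.904, 0.178, -0.389], [-0.427, 0.341, -0.837], [-0.017, 0.923, 0.385]] [[424.9262247    0.         285.80724019]
 [  0.         424.9262247  208.37970465]
 [  0.           0.           1.        ]]
{'time': 0.1, 'q': array([ 1.11392986e+00,  2.21172653e-01,  1.52750532e+00, -1.73123721e-05,
        1.39467516e+00, -1.26079588e-01]), 'joint_velocities': array([-7.75514549e-05, -1.67431559e-03, -4.24948731e-03,  1.66663278e-03,
       -6.54230737e-04, -3.70314022e-04]), 'tau': array([-4.12415420e-05, -4.95949173e+01, -3.88518226e+01,  7.01107085e-02,
        5.16401546e-02, -3.93048094e-05]), 'position': array([0.20274135, 0.59061366, 0.22152635]), 'ee_rot': array([-2.44786868e-04,  1.64638846e-01,  9.86353525e-01, -8.45560252e-04]), 'ft_force': array([-0.3450742 , -0.82543203, -0.63678932]), 'torque': array([-0.01364904, -0.00640287, -0.01697461]), 'finger_gap': 0.9971776056002597} 0.0187
```

View pics/top.png

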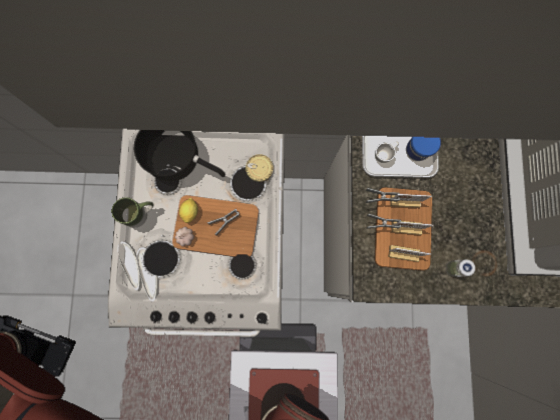

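View pics/side.png

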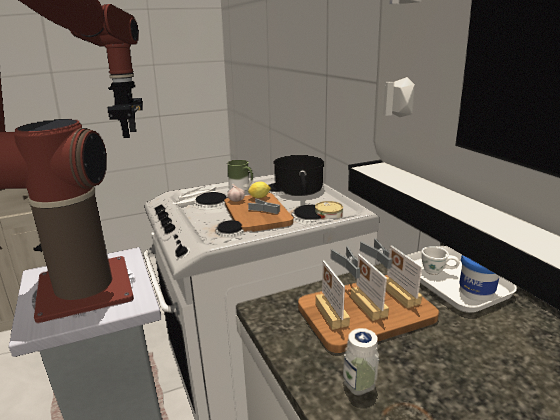

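The top view shows the clip at about (226,220) on the hob board. The cards are on the right, and the nearest one, at (407,253), looks bare. I'll zoom in on both areas.

Run:
```python
from h import *
a=dict(np.load("t.npz"))
c1=cv2.resize(a["pixels"][195:245,170:265],None,fx=8,fy=8,interpolation=cv2.INTER_CUBIC)[:,:760]
c2=cv2.resize(a["pixels"][183:275,360:440],None,fx=5,fy=5,interpolation=cv2.INTER_CUBIC)
cv2.imwrite("pics/c1.png",c1);cv2.imwrite("pics/c2.png",cv2.resize(a["pixels"][183:275,360:440],None,fx=6.5,fy=6.5,interpolation=cv2.INTER_CUBIC))
P=cloud(a)
np.set_printoptions(precision=3,suppress=True)
z=P[...,2]
print((z[205:240:2,205:248:2]*1000).round().astype(int))
print((z[240:268:2,380:436:2]*1000).round().astype(int))
```

```text
[[                  21                   19                   22
                    17                   19                   18
                    19                   23                   18
                    18                   21                   23
                    16                   21                   16
                    16                   22                   19
                    21                   19                   21
                    19]
 [                  20                   18                   25
                    26                   20                   17
                    15                   19                   17
                    22                   19                   22
                    18                   22                   22
                    19                   22                   22
                    20                   21                   16
                    24]
 [                  19                   20                   19
                    21                   19                   21
            
[... 15471 characters left out ...]
           4                    5
                    17                   24                   18
                    24                   18                   19
                    18                   26                   22
                    17                   23                   18
                    20                   20                   25
                    21                   21                   22
                    21                   20                   19
                    23                    2                    5
                    -1]]<stdin>:9: RuntimeWarning: invalid value encountered in cast
<stdin>:10: RuntimeWarning: invalid value encountered in cast
```

View pics/c1.png

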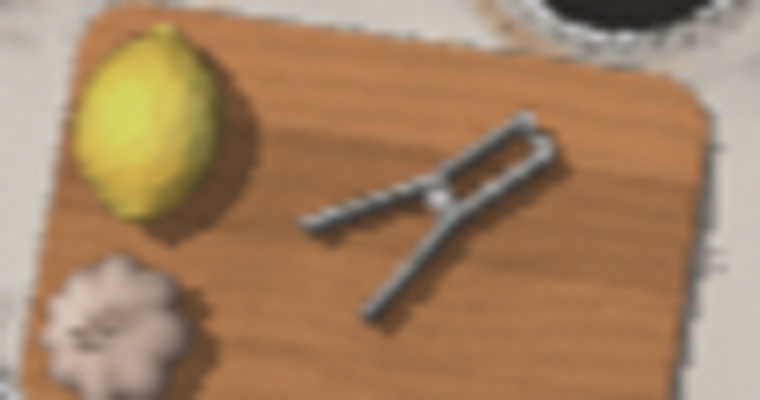

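View pics/c2.png

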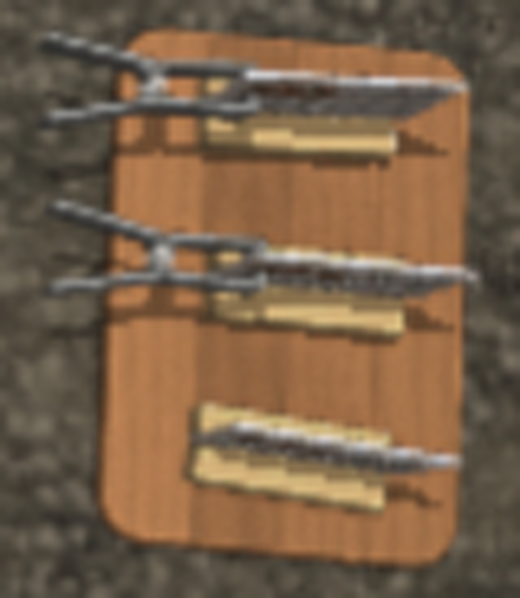

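The lower left of the first crop shows the clip's handles, with ends at about (208,223) and (216,235) full-res. The pivot is at (225,220) and the jaws point up and right, at about (237,211). In the second crop the bare card is the nearest one, with its top edge running from (397,249) to (431,254).

Run:
```python
from h import *
np.set_printoptions(precision=4,suppress=True)
a=dict(np.load("t.npz"));b=dict(np.load("s.npz"))
off=np.array([170,195]);K=np.array([[305,225],[370,318],[438,197],[525,118],[548,152]])
# c=8*(p+.5)-.5
P=onplane(a,(K+.5)/8-.5+off,.045)[:,:2];print("clip pts\n",P)
m=P[:2].mean(0);t=P[3:].mean(0);d=t-m;print("len",np.linalg.norm(d),"ang",np.degrees(np.arctan2(d[1],d[0])),"grip",m+.014*d/np.linalg.norm(d),"pivot-m",np.linalg.norm(P[2]-m), "ends sep",np.linalg.norm(P[0]-P[1]))
# depth-based clip
C=cloud(a)[205:240,203:245].reshape(-1,3);C=C[(C[:,2]>.038)&(C[:,2]<.06)][:,:2];mu=C.mean(0)
u,s,v=np.linalg.svd(C-mu);v0=v[0]*np.sign(v[0]@d);pr=(C-mu)@v0;print("pca ang",np.degrees(np.arctan2(v0[1],v0[0])),"ends",mu+v0*pr.min(),mu+v0*pr.max(),np.ptp(pr))
# card
off=np.array([360,183]);K=np.array([[240,428],[460,462]]);Q=onplane(a,(K+.5)/6.5-.5+off,.117);print("card top",Q,np.linalg.norm(Q[1]-Q[0]))
for n,s in(("top",a),("side",b)):
  C=cloud(s).reshape(-1,3);C=C[np.isfinite(C[:,0])]
  x0=Q[:,0].mean();C=C[(C[:,2]>.06)&(C[:,2]<.125)&(abs(C[:,0]-x0)<.035)&(C[:,1]<-.1)&(C[:,1]>-.5)]
  f=np.polyfit(C[:,1],C[:,0],1);C=C[abs(C[:,0]-np.polyval(f,C[:,1]))<.008];f=np.polyfit(C[:,1],C[:,0],1)
  print(n,len(C),f,"ymin/max",np.percentile(C[:,1],[0,1,99,100]),"x at edges",np.polyval(f,C[:,1].max()),"deg",np.degrees(np.arctan(f[0])))
  T=C[C[:,2]>.108];print(" top pts",np.percentile(T[:,1],[0,2,98,100]))
# nearby block top from top view
C=cloud(a)[240:268,380:430].reshape(-1,3);B=C[(C[:,2]>.033)&(C[:,2]<.053)][:,:2].astype(np.float32)
print("block",cv2.minAreaRect(B))
print(proj(b,[[Q[0,0],Q[0,1],.117],[Q[1,0],Q[1,1],.117]]))
save(b,"s2.png",(300,240,440,345),5.5)
```

```text
clip pts
 [[0.5275 0.2427]
 [0.4925 0.2164]
 [0.5395 0.1927]
 [0.571  0.1607]
 [0.558  0.1514]]
len 0.09153853123846788 ang -53.463883297729275 grip [0.5183 0.2183] pivot-m 0.04727420737686937 ends sep 0.04377574693060502
pca ang -53.75405656159268 ends [0.5092 0.2307] [0.5663 0.1527] 0.09667560891889079
card top [[ 0.4563 -0.3111  0.117 ]
 [ 0.4438 -0.4075  0.117 ]] 0.09727210150698809
top 155 [0.1965 0.5201] ymin/max [-0.4997 -0.4991 -0.3092 -0.3087] x at edges 0.4594569055588968 deg 11.119351261658002
 top pts [-0.4072 -0.4061 -0.3101 -0.3093]
side 620 [0.1287 0.4961] ymin/max [-0.4108 -0.4099 -0.3112 -0.31  ] x at edges 0.4562066219536015 deg 7.336174093890044
 top pts [-0.4108 -0.4087 -0.315  -0.3115]
block ((0.45173102617263794, -0.3563992977142334), (0.09285672008991241, 0.03666241094470024), 81.9411392211914)
[[322.1911 260.6701]
 [342.9927 286.1967]]
```

View pics/s2.png

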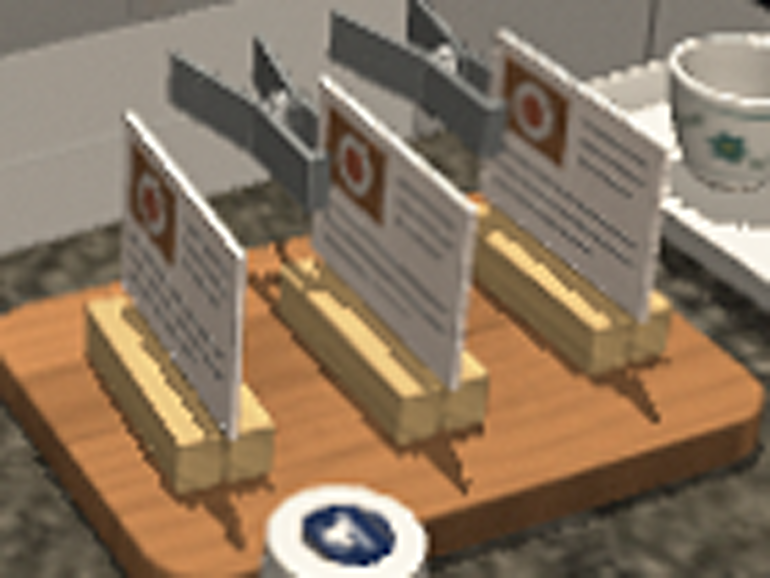

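The front card is confirmed bare. Its edge is at about (0.457, -0.3105) and its outward axis is at about 82.5°. The clip's grip point is at (0.518, 0.219), pointing at -53.5°. I'll move above the clip.

>>> {"name": "servo_tool", "arguments": {"targets": [{"fingers": 75, "tx": -5.2, "ty": -3.1, "tz": 0.5, "yaw": 4}, {"fingers": 75, "tx": -10.5, "ty": -6.2, "tz": 1, "yaw": 9}, {"fingers": 75, "tx": -15.7, "ty": -9.3, "tz": 2, "yaw": 13}, {"fingers": 75, "tx": -21, "ty": -12.5, "tz": 3, "yaw": 18}, {"fingers": 75, "tx": -26.2, "ty": -15.6, "tz": 4, "yaw": 22}, {"fingers": 75, "tx": -31.5, "ty": -18.7, "tz": 5.5, "yaw": 26}, {"fingers": 75, "tx": -36.7, "ty": -21.8, "tz": 7, "yaw": 30}, {"fingers": 75, "tx": -41.9, "ty": -24.9, "tz": 9, "yaw": 34.5}]}}

```text
time: 1.1
position: [0.5182, 0.2186, 0.1322]
ee_rot: [0.0, 0.451, 0.893, -0.001]
ft_force: [0.6, 0.9, 0.2]
finger_gap: 0.704
```

```bash
cat >> h.py <<'E'
def st():
    o=r.get_obs();q=o["ee_rot"];M=R.from_quat([q[1],q[2],q[3],q[0]]).as_matrix()
    print("t",o["time"],"pos",np.round(o["position"],4),"xang",np.degrees(np.arctan2(M[1,0],M[0,0])).round(2),"tilt",M[:,2].round(3),"F",np.round(o["ft_force"],1),"gap mm",o["finger_gap"]*87)
    return o,M
def to(x,y,z,ang):
    o,M=st();d=M.T@(np.array([x,y,z])-o["position"]);a=np.degrees(np.arctan2(M[1,0],M[0,0]))
    print("tx,ty,tz cm",(d*100).round(2),"yaw",round((a-ang+180)%360-180,2))
E
python3 - <<'E'
from h import *
to(.518,.219,.024,126.5)
s=cam("top");save(s,"t2.png",(180,180,260,240),9)
s=cam("side");save(s,"si2.png",(215,160,345,250),6)
E
```

```text
t 1.1 pos [0.5182 0.2186 0.1322] xang 126.39 tilt [-0.    -0.001 -1.   ] F [0.6 0.9 0.2] gap mm 61.24750206280631
tx,ty,tz cm [ 0.06  0.02 10.82] yaw -0.11
```

View pics/si2.png

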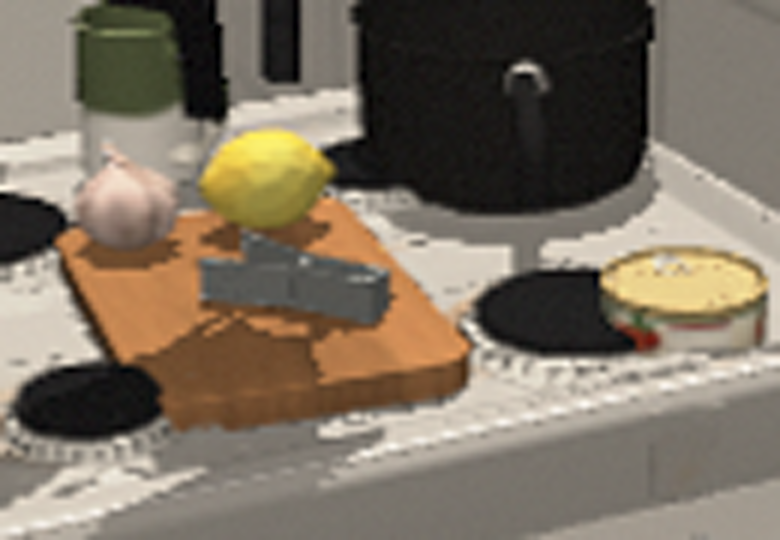

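The side view shows the clip at about (265,207) full-res, lying clear of the lemon and garlic. The dark fingers hang above it. I'll check their projected tip positions, then descend.

Run:
```python
from h import *
b=dict(np.load("s.npz"))
y=np.array([np.cos(np.radians(36.5)),np.sin(np.radians(36.5)),0]);c=np.array([.5182,.2186,.1322])
print(((proj(b,[c+.037*y,c-.037*y])-[215,160])*6).round())
g=np.array([.518,.219,.045]);d=np.array([np.cos(np.radians(-53.5)),np.sin(np.radians(-53.5)),0])
print("handle ends, pivot, tips:",((proj(b,[g-.014*d+.0215*y,g-.014*d-.0215*y,g+.036*d,g+.082*d+.004*y,g+.082*d-.004*y])-[215,160])*6).round().tolist())
```

```text
[[269.  70.]
 [192. 111.]]
handle ends, pivot, tips: [[238.0, 231.0], [194.0, 258.0], [298.0, 259.0], [379.0, 271.0], [371.0, 277.0]]
```

The projected and observed offsets agree for both the fingers and the clip, so the alignment is good. I'll descend and close.

>>> {"name": "servo_tool", "arguments": {"targets": [{"fingers": 75, "tx": 0, "ty": 0, "tz": 2.5, "yaw": 0}, {"fingers": 75, "tx": 0, "ty": 0, "tz": 5, "yaw": 0}, {"fingers": 75, "tx": 0, "ty": 0, "tz": 7.5, "yaw": 0}, {"fingers": 75, "tx": 0, "ty": 0, "tz": 9, "yaw": 0}, {"fingers": 75, "tx": 0, "ty": 0, "tz": 10, "yaw": 0}, {"fingers": 75, "tx": 0, "ty": 0, "tz": 10.7, "yaw": 0}, {"fingers": 75, "tx": 0, "ty": 0, "tz": 10.7, "yaw": 0}, {"fingers": 75, "tx": 0, "ty": 0, "tz": 10.7, "yaw": 0}]}}

```text
time: 2.2
position: [0.5187, 0.2148, 0.0235]
ee_rot: [-0.0, 0.453, 0.892, -0.002]
ft_force: [0.8, 0.5, -0.1]
finger_gap: 0.708
```

>>> {"name": "servo_tool", "arguments": {"targets": [{"fingers": 95, "tx": 0, "ty": 0, "tz": 0, "yaw": 0}, {"fingers": 115, "tx": 0, "ty": 0, "tz": 0, "yaw": 0}, {"fingers": 135, "tx": 0, "ty": 0, "tz": 0, "yaw": 0}, {"fingers": 155, "tx": 0, "ty": 0, "tz": 0, "yaw": 0}, {"fingers": 175, "tx": 0, "ty": 0, "tz": 0, "yaw": 0}, {"fingers": 195, "tx": 0, "ty": 0, "tz": 0, "yaw": 0}, {"fingers": 215, "tx": 0, "ty": 0, "tz": 0, "yaw": 0}, {"fingers": 255, "tx": 0, "ty": 0, "tz": 0, "yaw": 0}]}}

```text
time: 3.2
position: [0.5189, 0.2149, 0.0236]
ee_rot: [0.0, 0.453, 0.892, -0.002]
ft_force: [0.7, -0.1, 1.1]
finger_gap: 0.228
```

>>> {"name": "servo_tool", "arguments": {"targets": [{"fingers": 255, "tx": 0, "ty": 0, "tz": 0, "yaw": 0}, {"fingers": 255, "tx": 0, "ty": 0, "tz": 0, "yaw": 0}, {"fingers": 255, "tx": 0, "ty": 0, "tz": 0, "yaw": 0}, {"fingers": 255, "tx": 0, "ty": 0, "tz": -1, "yaw": 0}, {"fingers": 255, "tx": 0, "ty": 0, "tz": -3, "yaw": 0}, {"fingers": 255, "tx": 0, "ty": 0, "tz": -6, "yaw": 0}, {"fingers": 255, "tx": 0, "ty": 0, "tz": -9, "yaw": 0}, {"fingers": 255, "tx": 0, "ty": 0, "tz": -13, "yaw": 0}]}}

```text
time: 4.2
position: [0.5187, 0.2153, 0.1554]
ee_rot: [-0.0, 0.453, 0.892, -0.002]
ft_force: [0.1, 0.4, -0.9]
finger_gap: 0.231
```

Run:
```python
from h import *
o,M=st()
s=cam("side");p=proj(s,o["position"])[0].astype(int);print(p);x,y=max(p[0]-60,0),max(p[1]-60,0)
save(s,"si3.png",(x,y,x+130,y+95),6);print(x,y)
```

```text
t 4.2 pos [0.5187 0.2153 0.1554] xang 126.13 tilt [-0.002 -0.004 -1.   ] F [ 0.1  0.4 -0.9] gap mm 20.104798320299114
[253 167]
193 107
```

View pics/si3.png

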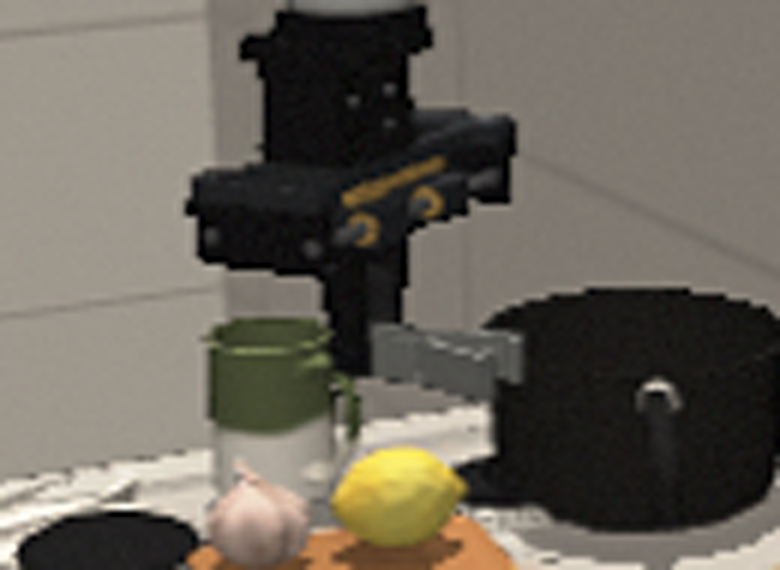

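The clip is held squeezed, with a 20 mm gap, and the jaws stick out toward (270,165) full-res. Next I'll work out the transit and the neighbour clearance.

Run:
```python
from h import *
to(.470,-.213,.155,82.5)
a=dict(np.load("t.npz"))
K=np.array([[50,288],[52,208],[48,118]]);print(onplane(a,(K+.5)/6.5-.5+[360,183],.092))
```

```text
t 4.25 pos [0.5222 0.2163 0.1623] xang 126.14 tilt [ 0.007 -0.001 -1.   ] F [2.1 1.3 2.9] gap mm 20.2003516616607
tx,ty,tz cm [-31.59 -29.55   0.76] yaw 43.64
[[ 0.52001298 -0.23402916  0.092     ]
 [ 0.55685262 -0.23549751  0.092     ]
 [ 0.59866461 -0.23428279  0.092     ]]
```

>>> {"name": "servo_tool", "arguments": {"targets": [{"fingers": 255, "tx": -2, "ty": -2, "tz": 0, "yaw": 3}, {"fingers": 255, "tx": -6, "ty": -5.5, "tz": 0, "yaw": 8}, {"fingers": 255, "tx": -10, "ty": -9.5, "tz": 0, "yaw": 14}, {"fingers": 255, "tx": -14.5, "ty": -13.5, "tz": 0, "yaw": 20}, {"fingers": 255, "tx": -19, "ty": -17.5, "tz": 0, "yaw": 26}, {"fingers": 255, "tx": -23, "ty": -21.5, "tz": 0, "yaw": 32}, {"fingers": 255, "tx": -27, "ty": -25, "tz": 0, "yaw": 37}, {"fingers": 255, "tx": -29.5, "ty": -27.5, "tz": 0, "yaw": 41}]}}

```text
time: 5.25
position: [0.474, -0.1867, 0.1642]
ee_rot: [0.004, 0.738, 0.675, 0.002]
ft_force: [0.5, -0.4, -1.0]
finger_gap: 0.231
```

Run:
```python
from h import *
r.snapshot("side")
to(.470,-.213,.155,82.5)
```

```text
t 5.3 pos [ 0.4736 -0.1899  0.1643] xang 84.69 tilt [ 0.009 -0.006 -1.   ] F [-1.8 -3.7  0. ] gap mm 19.855378735452383
tx,ty,tz cm [-2.33 -0.15  0.94] yaw 2.19
```

>>> {"name": "servo_tool", "arguments": {"targets": [{"fingers": 255, "tx": -0.5, "ty": 0, "tz": 0.5, "yaw": 1}, {"fingers": 255, "tx": -1, "ty": -0.1, "tz": 1.5, "yaw": 2.2}, {"fingers": 255, "tx": -1, "ty": -0.1, "tz": 2.5, "yaw": 2.2}, {"fingers": 255, "tx": -1, "ty": -0.1, "tz": 3.5, "yaw": 2.2}, {"fingers": 255, "tx": -1, "ty": -0.1, "tz": 4.5, "yaw": 2.2}, {"fingers": 255, "tx": -1, "ty": -0.1, "tz": 5, "yaw": 2.2}, {"fingers": 255, "tx": -1, "ty": -0.1, "tz": 5, "yaw": 2.2}, {"fingers": 255, "tx": -1, "ty": -0.1, "tz": 5, "yaw": 2.2}]}}

```text
time: 6.3
position: [0.4724, -0.2002, 0.1147]
ee_rot: [0.005, 0.752, 0.659, 0.001]
ft_force: [-0.2, 0.2, -0.4]
finger_gap: 0.225
```

Run:
```python
from h import *
o,M=st()
s=cam("top");save(s,"t4.png",(350,205,440,270),8.8)
np.savez("t4.npz",**{k:np.array(v) for k,v in s.items()})
s=cam("side");np.savez("s4.npz",**{k:np.array(v) for k,v in s.items()});p=proj(s,o["position"])[0].astype(int);print(p)
save(s,"s4.png",(p[0]-40,p[1]-45,p[0]+95,p[1]+55),5.8)
```

```text
t 6.3 pos [ 0.4724 -0.2002  0.1147] xang 82.49 tilt [ 0.009 -0.006 -1.   ] F [-0.2  0.2 -0.4] gap mm 19.5922942562047
[303 237]
```

View pics/t4.png

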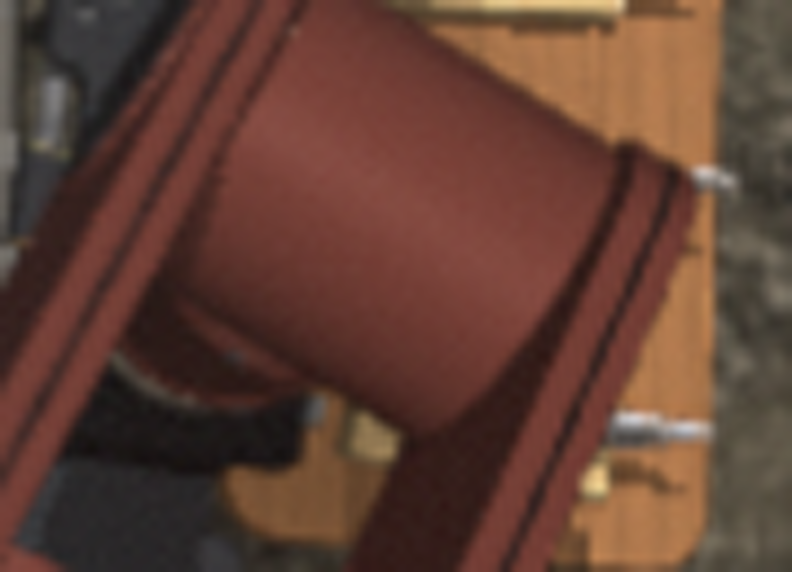

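View pics/s4.png

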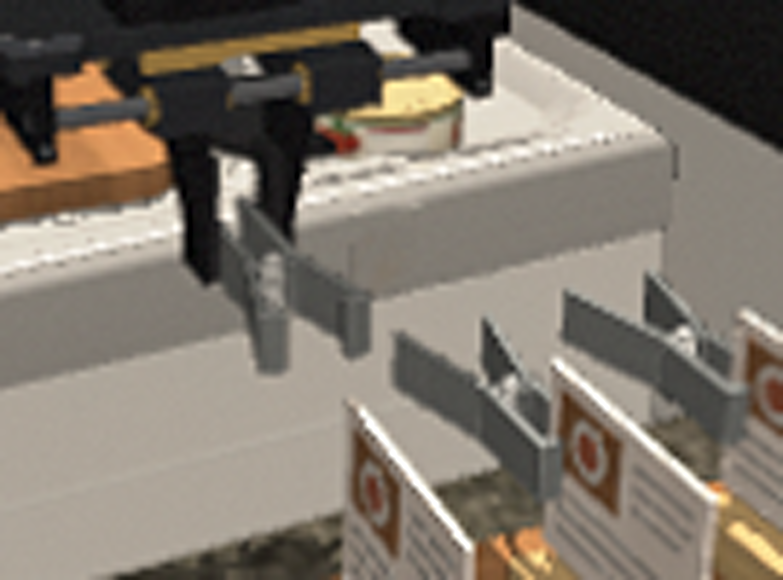

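The top view is blocked by the arm. The side view shows the jaws wide open, with tips at crop (272,372) and (355,355) for the lower corners, and the bare card's top-left corner at (350,402). I'll compare these with predicted projections.

Run:
```python
from h import *
np.set_printoptions(precision=4,suppress=True)
s=dict(np.load("s4.npz"));T=np.array([.4724,-.2002,.1147])
an=np.radians(82.5);u=np.array([np.cos(an),np.sin(an),0]);n=np.array([u[1],-u[0],0])
f=lambda P:((proj(s,P)-[263,192]+.5)*5.8-.5).round()
for k in(.072,.076,.080):
  print(k,[f([T-k*u+sg*.011*n+[0,0,z]])[0].tolist() for sg in(-1,1) for z in(-.003,.021)])
print("card TL, TR",f([[.457,-.3105,.117],[.4438,-.4075,.117]]).tolist())
# depth of tips
P=cloud(s)
for nm,(x,y) in dict(near=(272,345),far=(355,325),cardTL=(358,425)).items():
  c,rw=int((x+.5)/5.8+263),int((y+.5)/5.8+192);Q=P[rw-1:rw+2,c-1:c+2].reshape(-1,3);print(nm,c,rw,np.nanmedian(Q,0),"along",-(np.nanmedian(Q,0)-T)@u,"lat",(np.nanmedian(Q,0)-T)@n)
# jaws cloud
Q=P.reshape(-1,3);Q=Q[np.isfinite(Q[:,0])];L=np.c_[-(Q-T)@u,(Q-T)@n,Q[:,2]]
m=(L[:,0]>.045)&(L[:,0]<.095)&(abs(L[:,1])<.03)&(L[:,2]>.105)&(L[:,2]<.145);J=L[m];print(len(J),"max along by side",np.sort(J[J[:,1]<0,0])[-6:],np.sort(J[J[:,1]>0,0])[-6:],"z",J[:,2].min(),J[:,2].max(), "lat at tips",np.sort(J[J[:,0]>.068,1]).round(3))
# card by side now
m=(Q[:,2]>.06)&(Q[:,2]<.125)&(abs(Q[:,0]-.45)<.03)&(Q[:,1]<-.29)&(Q[:,1]>-.43);c=Q[m];g=np.polyfit(c[:,1],c[:,0],1);c=c[abs(c[:,0]-np.polyval(g,c[:,1]))<.006];g=np.polyfit(c[:,1],c[:,0],1);print("card face x at y=-.3105:",np.polyval(g,-.3105),np.degrees(np.arctan(g[0])),c[:,1].max())
```

```text
0.072 [[278.0, 365.0], [278.0, 305.0], [335.0, 355.0], [336.0, 296.0]]
0.076 [[282.0, 371.0], [282.0, 310.0], [340.0, 360.0], [341.0, 300.0]]
0.08 [[286.0, 376.0], [286.0, 315.0], [344.0, 366.0], [345.0, 305.0]]
card TL, TR [[347.0, 400.0], [466.0, 549.0]]
near 309 251 [ 0.4453 -0.2763  0.1248] along 0.07901898612339145 lat -0.016954683838991323
far 324 248 [ 0.4775 -0.2814  0.126 ] along 0.07981636842334268 lat 0.015665491995106428
cardTL 324 265 [ 0.4549 -0.3206  0.1119] along 0.12167768855178546 lat -0.0016222432917294687
223 max along by side [0.0814 0.0815 0.0815 0.0817 0.0819 0.0825] [0.0806 0.0811 0.0814 0.0814 0.0815 0.0823] z 0.1130044578820899 0.13765156264412942 lat at tips [-0.022 -0.021 -0.021 -0.021 -0.021 -0.021 -0.021 -0.021 -0.021 -0.021
 -0.02  -0.02  -0.02  -0.02  -0.02  -0.019 -0.019 -0.019 -0.019 -0.019
 -0.019 -0.019 -0.019 -0.018 -0.017 -0.017 -0.017 -0.017 -0.017 -0.017
 -0.017 -0.017 -0.017 -0.016 -0.016 -0.016 -0.016 -0.016 -0.016 -0.015
 -0.015 -0.015 -0.015 -0.015 -0.015 -0.015 -0.014 -0.014 -0.014 -0.014
 -0.014 -0.014 -0.014 -0.014 -0.013 -0.013 -0.013 -0.013 -0.013 -0.013
 -0.011  0.011  0.011  0.011  0.012  0.012  0.012  0.012  0.012  0.012
  0.012  0.012  0.012  0.013  0.013  0.013  0.013  0.013  0.013  0.013
  0.013  0.013  0.013  0.013  0.014  0.015  0.015  0.015  0.015  0.015
  0.015  0.016  0.016  0.016  0.016  0.016  0.016  0.016  0.017  0.017
  0.017  0.018  0.018  0.018  0.018  0.018  0.018  0.018  0.018  0.018
  0.018  0.019  0.02   0.02   0.02   0.02   0.02   0.02   0.021  0.021
  0.021  0.021  0.021]
card face x at y=-.3105: 0.4561417959843031 7.330139558836722 -0.30971422678742544
```

The tips reach 81.5 mm ahead of the TCP, lie ±11 mm about its line, and centre at TCP z + 10.5 mm. The card edge is about 28 mm ahead and in line. I'll descend to the right height first.

>>> {"name": "servo_tool", "arguments": {"targets": [{"fingers": 255, "tx": 0, "ty": 0, "tz": 0.6, "yaw": 0}, {"fingers": 255, "tx": 0, "ty": 0, "tz": 1.4, "yaw": 0}, {"fingers": 255, "tx": 0, "ty": -0.1, "tz": 2.3, "yaw": 0}, {"fingers": 255, "tx": 0, "ty": -0.1, "tz": 3.2, "yaw": 0}, {"fingers": 255, "tx": 0, "ty": -0.1, "tz": 4, "yaw": 0}, {"fingers": 255, "tx": 0, "ty": -0.1, "tz": 4.5, "yaw": 0}, {"fingers": 255, "tx": 0, "ty": -0.1, "tz": 4.5, "yaw": 0}, {"fingers": 255, "tx": 0, "ty": -0.1, "tz": 4.5, "yaw": 0}]}}

```text
time: 7.4
position: [0.4721, -0.2005, 0.0701]
ee_rot: [0.006, 0.752, 0.659, 0.002]
ft_force: [0.2, 0.1, -0.1]
finger_gap: 0.231
```

Run:
```python
from h import *
to(.4662,-.2416,.070,82.6)
```

```text
t 7.4 pos [ 0.4721 -0.2005  0.0701] xang 82.49 tilt [ 0.01  -0.006 -1.   ] F [ 0.2  0.1 -0.1] gap mm 20.091562517284526
tx,ty,tz cm [-4.15 -0.05  0.03] yaw -0.11
```

>>> {"name": "servo_tool", "arguments": {"targets": [{"fingers": 255, "tx": -0.4, "ty": -0.05, "tz": 0, "yaw": 0}, {"fingers": 255, "tx": -1, "ty": -0.05, "tz": 0, "yaw": 0}, {"fingers": 255, "tx": -1.7, "ty": -0.05, "tz": 0, "yaw": 0}, {"fingers": 255, "tx": -2.4, "ty": -0.05, "tz": 0, "yaw": 0}, {"fingers": 255, "tx": -3.1, "ty": -0.05, "tz": 0, "yaw": 0}, {"fingers": 255, "tx": -3.7, "ty": -0.05, "tz": 0, "yaw": 0}, {"fingers": 255, "tx": -4.1, "ty": -0.05, "tz": 0, "yaw": 0}, {"fingers": 255, "tx": -4.1, "ty": -0.05, "tz": 0, "yaw": 0}]}}

```text
time: 8.4
position: [0.4662, -0.2414, 0.0703]
ee_rot: [0.006, 0.752, 0.659, 0.002]
ft_force: [0.2, 0.3, -0.5]
finger_gap: 0.227
```

Run:
```python
from h import *
np.set_printoptions(precision=4,suppress=True)
s=cam("side");to(.4662,-.2416,.070,82.6)
o=r.get_obs();T=o["position"]
save(s,"s5.png",(295,210,395,280),7.8)
an=np.radians(82.5);u=np.array([np.cos(an),np.sin(an),0]);n=np.array([u[1],-u[0],0])
Q=cloud(s).reshape(-1,3);Q=Q[np.isfinite(Q[:,0])];L=np.c_[-(Q-T)@u,(Q-T)@n,Q[:,2]]
m=(L[:,0]>.055)&(L[:,0]<.15)&(abs(L[:,1])<.025)&(L[:,2]>.062)&(L[:,2]<.125);J=L[m]
c=J[(abs(J[:,1])<.007)];print("card",len(c),c[:,0].min(),np.polyfit(c[:,0],c[:,1],1),c[:,1].mean(),"topz",np.percentile(c[:,2],98))
j=J[abs(J[:,1])>.009];print("jaw",len(j),np.sort(j[:,0])[-5:],"inner lat",j[j[:,1]<0,1].max(),j[j[:,1]>0,1].min(),"z",j[:,2].min(),j[:,2].max())
```

```text
t 8.45 pos [ 0.4662 -0.2411  0.0703] xang 82.47 tilt [ 0.01  -0.006 -1.   ] F [ 0.1  0.1 -1.2] gap mm 19.821108688209275
tx,ty,tz cm [-0.04  0.01  0.03] yaw -0.13
card 444 0.06892461383248594 [-0.0025 -0.0005] -0.0007940377068029192 topz 0.11778902685011301
jaw 76 [0.082  0.0822 0.0822 0.0831 0.0836] inner lat -0.012121212296271427 0.019999280680111337 z 0.06851625732352506 0.09236227323897234
```

View pics/s5.png

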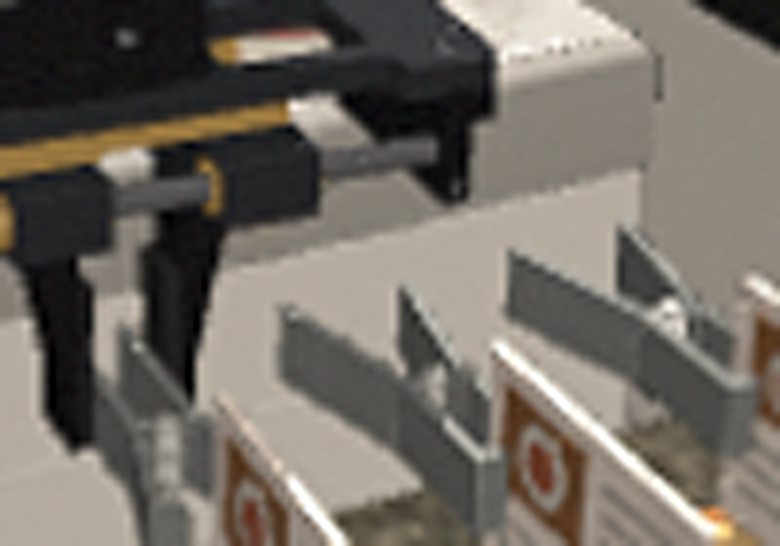

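The card edge stands about 13 mm inside the jaws and is centred to within 1 mm, with roughly 10 mm free on each side. There are no contact forces. I'll let it settle for one call, then hand in.

>>> {"name": "servo_tool", "arguments": {"targets": [{"fingers": 255, "tx": 0, "ty": 0, "tz": 0, "yaw": 0}, {"fingers": 255, "tx": 0, "ty": 0, "tz": 0, "yaw": 0}, {"fingers": 255, "tx": 0, "ty": 0, "tz": 0, "yaw": 0}, {"fingers": 255, "tx": 0, "ty": 0, "tz": 0, "yaw": 0}, {"fingers": 255, "tx": 0, "ty": 0, "tz": 0, "yaw": 0}, {"fingers": 255, "tx": 0, "ty": 0, "tz": 0, "yaw": 0}, {"fingers": 255, "tx": 0, "ty": 0, "tz": 0, "yaw": 0}, {"fingers": 255, "tx": 0, "ty": 0, "tz": 0, "yaw": 0}]}}

```text
time: 9.45
position: [0.4662, -0.2412, 0.0702]
ee_rot: [0.006, 0.752, 0.659, 0.002]
ft_force: [0.2, -0.4, -1.5]
finger_gap: 0.232
```

```bash
python3 -c "
from h import *
st();print(r.job_done())"
```

```text
t 9.45 pos [ 0.4662 -0.2412  0.0702] xang 82.47 tilt [ 0.01  -0.006 -1.   ] F [ 0.2 -0.4 -1.5] gap mm 20.193981124836082
the job is handed in; nothing more can be done
None
```

I took the spare clip by its handles, squeezed it wide open and brought its jaws around the left edge of the bare card, the front one of the three. The arm is holding it there, open and still, and the job was handed in at 9.45 s.

**Last checks:**
- **Squeeze:** the finger gap reads about 20 mm. The fully squeezed handles should measure 21 mm, so I take this as fully open.
- **Fit:** depth readings put the card edge about 13 mm inside the jaw tips and within 1 mm of the middle. The near jaw read about 11 mm away from the card.
- **Height:** the clip sits at the middle of the edge, about 59–60 mm above the block's underside.
- **Forces:** the wrist force was under 2 N, so nothing seems to be touching.

**Not confirmed:**
- **Far jaw:** its inner face was hidden in the last picture. Its clearance comes from the earlier look, which showed the tips about 11 mm either side of the middle.
- **Top camera:** the arm blocked its view of the final pose, so these checks rest on the side camera alone.
- **Other objects:** I did not re-measure the other card blocks or the lemon, garlic, tin and mug. The moves were planned to stay clear of them, and the force readings I took between moves showed no sign of contact.

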